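# Change over full and flat battery packs between chargers and holders

## Robot

A 6-joint arm with a two-finger parallel gripper is mounted at the origin on a cart in front of the work surface, level with it; the furniture and walls round the work are solid. World frame = base frame: x ahead of the robot, y to its left, z up, the work surface at z = 0. Lengths are in m, angles in rad, forces in N, time in s.
With the tool pointing down it reaches from about 0.25 to 0.775 m from the base axis. Payload 4 kg.
Tool frame: the origin (TCP) lies on the centre line of the jaws, within the pads' length; the fingertips stand 17 mm ahead of it and the grasp point (between the pads) lies 2 mm behind it; z points along the fingers, y is the line along which they close (so a half turn about z gives the same grasp; the last joint's range is limited). The gripper opens to 94 mm and grips with 3 to 60 N. Pads are 16 mm wide; open, the fingers measure 119 mm over their backs; the gripper's body (75 mm by 177 mm) begins 78 mm behind the grasp point.
Start: joints at [-1.311, 0.087, 1.371, -0, 1.684, -0.103], TCP at [0.195, -0.514, 0.186] pointing down, gripper open.
Joint ranges: [-3.1, 3.1], [-0.76, 2.03], [0.27, 2.55], [-1.08, 4.22], [0.17, 2.65], [-2.57, 2.57]. Speed limits (rad/s): [2.79, 2.79, 3.14, 3.14, 3.14, 3.14].

## Interface

Orientations are given as [roll, pitch, yaw] about the fixed x, y, z axes, in that order (R = Rz(yaw) Ry(pitch) Rx(roll)).
In Python, from bench import robot gives the robot as it stands.
- The arm moves only by the tool servo_tool, never from a script. Its argument "plan" is a list of rows, each a list of 7 numbers: the shift along the tool's x, y, z normalised to -1 to 1, where 1 is 0.1 m, then the turn, a rotation vector about the tool's x, y, z normalised to -1 to 1, where 1 is pi/2 rad, then the finger opening in mm, from 0 to 94. In form: [[x, y, z, ax, ay, az, gripper], ...]. A call has 1 to 12 rows; each row is the pose to reach, as a shift and turn from the pose commanded when the call began, along the tool's axes at that moment; what a row does not reach only later rows make up. A row lasts 1/12 s, in which the tool goes at most 41.7 mm and 7.16 degrees, less where a joint would pass 70% of its speed; a pose out of reach is approached as far as the arm can. A call with a number of a shift or a turn outside -1 to 1 is refused whole. A call with a gripper value outside its range is refused whole. The fingers move at their own pace and stop on an object; the grip force is fixed at half the most. Time passes only in rows, so rows that repeat a pose let the fingers close. It gives the time, the measured TCP pose, the force, the opening and the grip force at its end, in the units of the state.
- robot.get_obs(): the state, without advancing time (a new reading comes with each control period).
- robot.snapshot(name): name is "scene" or "side" or "wrist"; returns the picture (420x560x3 uint8, red, green, blue); there is no depth.
- robot.camera_params(name): a dict with "camera_matrix" (3x3 intrinsics, pixels), "distortion" ([k1, k2, p1, p2, k3] as OpenCV has them; the pictures are not rectified), "rvec" (rotation vector, rad) and "tvec" (3), from world to camera coordinates, as OpenCV has them; the wrist camera has in their place "tool_from_camera" (4x4, takes a point from camera to tool coordinates, whose origin is the TCP and whose axes are the flange's). Camera axes: x right, y down, z forward; pixel columns grow to the right and rows downward; lengths in m; the calibration is good to about 2 mm. A picture is of the moment at which its call begins: read the wrist's pose just before it. camera_params takes no time and is no camera call.
- robot.close_job(): hands the job in; it is judged then, once.
Trained networks look in the newest picture that a camera, given by its name, has taken for a name from the list of things; names that differ only in an ending like _2 or _b are one class to them, and where a whole thing is asked for, a point or a joint stands for the part that bears it (a point fixed in the world has none). Each returns a list of dicts, best first, with "conf" (0 to 1); they miss things now and then, are a little off and sometimes report something else, mostly with a low value. They report only what shows in the picture. A call takes as long as a camera call.
- robot.find_in(thing, camera): "extent" ([centre column, centre row, width, height] in pixels, round what is visible of it).
The state is a dict: "time": time; "joint_positions": joint angles; "qvel": joint speeds; "joint_torque": joint torques, N m; "tool_pos": TCP position; "ee_rot": TCP orientation; "wrist_force": force on the tool from outside, world axes, zero at the start; "wrist_torque": the same for the moment, N m; "width": finger opening in m; "finger_force": force on a finger pad.
Only numpy, scipy, OpenCV 4.12 (cv2) and the standard library are available. Lean on these libraries where they do the work, as an engineer would, in place of code of your own. Each camera call takes 0.05 s, during which the arm holds its last target. There are 200 camera calls.

## Task

The two big battery packs standing in the grey chargers are full, and the two compact packs in the wooden holders are flat: change them over, so that each charger has one compact pack in it and the two big packs each stand in a wooden holder. Every pack must end upright and fully down in its pocket; the holder that is empty now gives you the free place you need on the way, and it does not matter which of the holders is left empty.

Things in the scene. Friction and masses are not known exactly. Their poses are not given: they have to be found in the camera images.
- big_1_head (a point): Big black battery pack (full), one of two alike, at the start in charger_1: head 80 x 54 x 50 mm (x, y, z) on a narrower stem 44 x 34 mm reaching 50 mm below the head; grey seam round the head. Point: centre of the head, the part to grip (54 mm across y), 75 mm above the stem's flat foot. z up. 0.3-0.55 kg. A half turn about z makes no difference.
- compact_1_head (a point): Compact black battery pack (flat), one of two alike, at the start in holder_1: head 58 x 46 x 34 mm (x, y, z) on a narrower stem 44 x 34 mm reaching 50 mm below the head; grey seam round the head. Point: centre of the head, the part to grip (46 mm across y), 67 mm above the stem's flat foot. z up. 0.15-0.3 kg. A half turn about z makes no difference.
- big_2_head (a point): Big black battery pack (full), one of two alike, at the start in charger_2: head 80 x 54 x 50 mm (x, y, z) on a narrower stem 44 x 34 mm reaching 50 mm below the head; grey seam round the head. Point: centre of the head, the part to grip (54 mm across y), 75 mm above the stem's flat foot. z up. 0.3-0.55 kg. A half turn about z makes no difference.
- compact_2_head (a point): Compact black battery pack (flat), one of two alike, at the start in holder_2: head 58 x 46 x 34 mm (x, y, z) on a narrower stem 44 x 34 mm reaching 50 mm below the head; grey seam round the head. Point: centre of the head, the part to grip (46 mm across y), 67 mm above the stem's flat foot. z up. 0.15-0.3 kg. A half turn about z makes no difference.
- charger_1: Grey plastic charger for one pack, fixed, 112 x 86 x 46 mm, low sloping front console with a dark strip; a big pack in it at the start. Pocket 49 x 39 mm (x, y), sloping lead-ins widen its mouth to 63 x 53; rim 46, floor 8 mm above the bench. Origin: pocket axis at bench height; x along the pocket, away from the console; z up. A pack stands on the floor, either way round, head centre 75 (compact) or 83 (big) mm above the origin.
- charger_2: Grey plastic charger for one pack, fixed, 112 x 86 x 46 mm, low sloping front console with a dark strip; a big pack in it at the start. Pocket 49 x 39 mm (x, y), sloping lead-ins widen its mouth to 63 x 53; rim 46, floor 8 mm above the bench. Origin: pocket axis at bench height; x along the pocket, away from the console; z up. A pack stands on the floor, either way round, head centre 75 (compact) or 83 (big) mm above the origin.
- holder_1: Wooden holder for one pack, fixed, block 90 x 75 x 46 mm (112 long over a low screwed ear at either end); a compact pack in it at the start. Pocket 49 x 39 mm (x, y), sloping lead-ins widen its mouth to 63 x 53; rim 46, floor 8 mm above the bench. Origin: pocket axis at bench height; x along the pocket, away from the robot; z up. A pack stands on the floor, either way round, head centre 83 (big) or 75 (compact) mm above the origin.
- holder_2: Wooden holder for one pack, fixed, block 90 x 75 x 46 mm (112 long over a low screwed ear at either end); a compact pack in it at the start. Pocket 49 x 39 mm (x, y), sloping lead-ins widen its mouth to 63 x 53; rim 46, floor 8 mm above the bench. Origin: pocket axis at bench height; x along the pocket, away from the robot; z up. A pack stands on the floor, either way round, head centre 83 (big) or 75 (compact) mm above the origin.
- holder_3: Wooden holder for one pack, fixed, block 90 x 75 x 46 mm (112 long over a low screwed ear at either end); empty at the start. Pocket 49 x 39 mm (x, y), sloping lead-ins widen its mouth to 63 x 53; rim 46, floor 8 mm above the bench. Origin: pocket axis at bench height; x along the pocket, away from the robot; z up. A pack stands on the floor, either way round, head centre 83 (big) or 75 (compact) mm above the origin.

How it is judged:
At the end, for the whole second after the job is handed in: Each compact pack stands in a charger of its own and each big pack in a wooden holder of its own: head centre within 12 mm of the pocket's axis, its height within 6 mm of the fully seated height (75 mm compact, 83 mm big), leaning less than 0.12 rad, at rest (under 0.02 m/s) and released (((horizontal distance between compact_1_head and charger_1 below 0.012 m and z of compact_1_head in the frame of charger_1 between 0.069 and 0.081 m) or (horizontal distance between compact_1_head and charger_2 below 0.012 m and z of compact_1_head in the frame of charger_2 between 0.069 and 0.081 m)) and angle between each of compact_1_head, compact_2_head, big_1_head, big_2_head's own z axis and vertical below 0.12 rad and linear speed of each of compact_1, compact_2, big_1, big_2 below 0.02 m/s and ((horizontal distance between compact_2_head and charger_1 below 0.012 m and z of compact_2_head in the frame of charger_1 between 0.069 and 0.081 m) or (horizontal distance between compact_2_head and charger_2 below 0.012 m and z of compact_2_head in the frame of charger_2 between 0.069 and 0.081 m)) and ((horizontal distance between big_1_head and holder_1 below 0.012 m and z of big_1_head in the frame of holder_1 between 0.077 and 0.089 m) or (horizontal distance between big_1_head and holder_2 below 0.012 m and z of big_1_head in the frame of holder_2 between 0.077 and 0.089 m) or (horizontal distance between big_1_head and holder_3 below 0.012 m and z of big_1_head in the frame of holder_3 between 0.077 and 0.089 m)) and ((horizontal distance between big_2_head and holder_1 below 0.012 m and z of big_2_head in the frame of holder_1 between 0.077 and 0.089 m) or (horizontal distance between big_2_head and holder_2 below 0.012 m and z of big_2_head in the frame of holder_2 between 0.077 and 0.089 m) or (horizontal distance between big_2_head and holder_3 below 0.012 m and z of big_2_head in the frame of holder_3 between 0.077 and 0.089 m))); the robot touches nothing.
It also fails if it takes over 102 s, if anything falls off the work surface, if the arm or the gripper's body presses on something with over 40 N, if the wrist force passes 120 N, or if a joint passes its speed limit or range.

## Working session

There is one attempt and no reset: what is moved stays moved. The work goes in short steps, Python scripts to look and compute and a tool call to move; the robot and the scene stay as the last step left them, time stands still between calls to the robot, and variables do not carry over. Pictures are saved under pics/ and viewed, at most 14 in all, crops included, and the job is handed in when it is done.

Besides the shell and the picture viewer there is one more tool, called as a command line: name --pt "numbers of a row" for each row, then --argument value for the rest. servo_tool: Moves the arm, as the interface text tells. Scaled input: -1 to 1 covers 0.1 m each way for a shift and pi/2 rad each way for a turn. Its arguments: {"type":"object","properties":{"plan":{"type":"array","items":{"type":"array","items":{"type":"number"}}}},"required":["plan"]}

```bash
mkdir -p pics; ls; python3 - <<'E'
from bench import robot
import cv2,numpy as np
o=robot.get_obs();print({k:np.round(v,3).tolist() for k,v in o.items()})
for c in ["scene","side"]:
    im=robot.snapshot(c);cv2.imwrite(f"pics/{c}0.png",im[:,:,::-1])
    p=robot.camera_params(c);print(c,{k:np.round(v,4).tolist() for k,v in p.items()})
    for t in ["big_1_head","compact_1_head","charger_1","holder_1"]:
        print(t,[(np.round(d["extent"],1).tolist(),round(d["conf"],2)) for d in robot.find_in(t,c)])
print(robot.camera_params("wrist"))
E
```

```text
pics
{'time': 0.0, 'joint_positions': [-1.311, 0.088, 1.372, -0.0, 1.684, -0.103], 'qvel': [-0.0, 0.0, 0.0, -0.001, -0.001, -0.0], 'joint_torque': [0.002, -34.018, -30.243, 0.072, 0.033, -0.0], 'tool_pos': [0.195, -0.514, 0.185], 'ee_rot': [-3.14, -0.0, 0.363], 'wrist_force': [-0.343, 0.12, -0.324], 'wrist_torque': [-0.024, 0.026, -0.076], 'finger_force': 0.0, 'width': 0.094}
scene {'camera_matrix': [[465.8797, 0.0, 278.0885], [0.0, 465.8797, 210.7441], [0.0, 0.0, 1.0]], 'distortion': [-0.0325, 0.0, 0.0, 0.0, 0.0], 'rvec': [1.307, -2.0551, 1.0797], 'tvec': [0.3056, 0.3083, 0.9242]}
big_1_head [([205.1, 253.7, 29.5, 41.3], 0.85), ([198.7, 225.4, 38.8, 39.8], 0.44)]
compact_1_head []
charger_1 [([199.1, 223.6, 41.4, 32.3], 0.65), ([207.6, 276.6, 42.3, 40.4], 0.58)]
holder_1 [([152.1, 254.2, 47.4, 45.4], 0.9), ([261.2, 225.3, 39.7, 29.0], 0.6)]
side {'camera_matrix': [[545.0651, 0.0, 278.462], [0.0, 545.0651, 202.9522], [0.0, 0.0, 1.0]], 'distortion': [-0.2159, 0.0, 0.0, 0.0, 0.0], 'rvec': [0.3925, -2.4866, 1.6245], 'tvec': [0.5141, 0.097, 1.2031]}
big_1_head [([288.2, 254.3, 51.0, 45.8
[... 180 characters left out ...]
3], 0.86), ([254.6, 224.8, 57.4, 30.6], 0.67), ([202.9, 294.7, 66.7, 46.6], 0.56)]
{'camera_matrix': array([[360.71837013,   0.        , 278.99268407],
       [  0.        , 360.71837013, 208.34008437],
       [  0.        ,   0.        ,   1.        ]]), 'distortion': array([0.00271208, 0.        , 0.        , 0.        , 0.        ]), 'tool_from_camera': array([[ 2.04891201e-03, -9.73738180e-01, -2.27661500e-01,
         6.65032618e-02],
       [ 9.99997865e-01,  2.05629739e-03,  2.04744149e-04,
         2.83632547e-04],
       [ 2.68772552e-04, -2.27661433e-01,  9.73740314e-01,
        -1.98169502e-01],
       [ 0.00000000e+00,  0.00000000e+00,  0.00000000e+00,
         1.00000000e+00]])}
```

View pics/scene0.png

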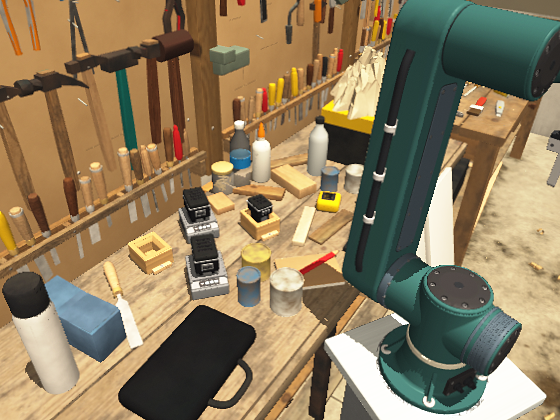

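View pics/side0.png

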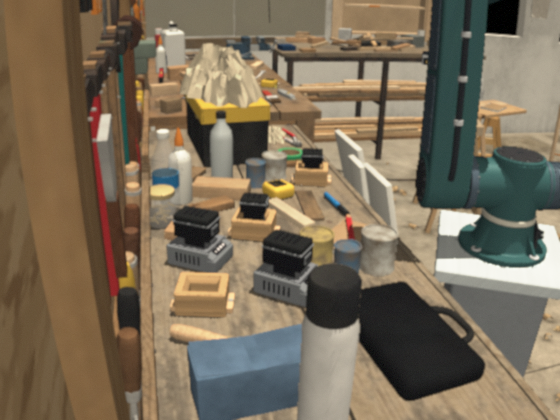

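Side view: big packs at about (196,228) and (288,254), compacts at (254,206) and (312,160), and the empty holder at (203,290). The scene view agrees: bigs (196,205) and (205,252), compact (260,208), empty holder (151,252). In that view the other compact is hidden behind the arm.

```bash
cat > h.py <<'E'
from bench import robot
import cv2,numpy as np
from scipy.spatial.transform import Rotation as R
def pose():
    o=robot.get_obs(); return np.array(o["tool_pos"]),R.from_euler("xyz",o["ee_rot"]).as_matrix()
def cam(c):
    p=robot.camera_params(c)
    if c=="wrist":
        t,r=pose(); T=p["tool_from_camera"]
        A=r@T[:3,:3]; C=r@T[:3,3]+t
    else:
        A=cv2.Rodrigues(np.array(p["rvec"]))[0].T; C=-A@np.array(p["tvec"])
    return np.array(p["camera_matrix"]),np.array(p["distortion"]),A,C
def back(c,uv,z,k=None):
    K,D,A,C=k or cam(c)
    n=cv2.undistortPoints(np.array(uv,float).reshape(-1,1,2),K,D)[:,0]
    d=np.c_[n,np.ones(len(n))]@A.T
    return C+d*((z-C[2])/d[:,2])[:,None]
def proj(c,P,k=None):
    K,D,A,C=k or cam(c)
    return cv2.projectPoints((np.array(P,float)-C)@A,np.zeros(3),np.zeros(3),K,D)[0][:,0]
E
python3 - <<'E'
from h import *
for c,L in [("side",[("bigA",196,228,.083),("bigB",288,254,.083),("cA",254,206,.075),("cB",312,160,.075),("H3",203,288,.046),("canblue",347,243,.1),("can",378,230,.1),("cany",320,231,.1),("bottle",222,115,.25),("H3base",203,295,.023)]),
 ("scene",[("bigA",196,205,.083),("bigB",205,252,.083),("cA",261,208,.075),("H3",151,247,.046),("canblue",248,270,.1),("can",287,272,.1),("cany",256,246,.1),("bottle",318,120,.25)])]:
    print(c,"cam at",cam(c)[3].round(2))
    for n,u,v,z in L: print(n,back(c,[[u,v]],z).round(3)[0])
E
```

```text
side cam at [0.19 1.17 0.56]
bigA [0.618 0.298 0.083]
bigB [0.418 0.338 0.083]
cA [0.552 0.142 0.075]
cB [ 0.506 -0.198  0.075]
H3 [0.541 0.44  0.046]
canblue [0.319 0.293 0.1  ]
can [0.272 0.22  0.1  ]
cany [0.377 0.261 0.1  ]
bottle [0.658 0.062 0.25 ]
H3base [0.547 0.429 0.023]
scene cam at [-0.38  0.54  0.78]
bigA [0.611 0.286 0.083]
bigB [0.421 0.324 0.083]
cA [0.54  0.131 0.075]
H3 [0.535 0.427 0.046]
canblue [0.308 0.265 0.1  ]
can [0.268 0.192 0.1  ]
cany [0.374 0.217 0.1  ]
bottle [ 0.631 -0.079  0.25 ]
```

servo_tool --pt "0.635 -0.83 -1 0 0 0.231 94" --pt "0.635 -0.83 -1 0 0 0.231 94" --pt "0.635 -0.83 -1 0 0 0.231 94" --pt "0.635 -0.83 -1 0 0 0.231 94" --pt "0.635 -0.83 -1 0 0 0.231 94"

```text
time: 0.92
tool_pos: [0.2266, -0.4135, 0.2922]
ee_rot: [3.132, -0.004, 0.003]
wrist_force: [-0.5, -0.3, 0.7]
width: 0.0942
finger_force: 0.0
```

servo_tool --pt "0.35 -1 0 0 0 0 94" --pt "0.35 -1 0 0 0 0 94" --pt "0.35 -1 0 0 0 0 94"

```text
time: 1.17
tool_pos: [0.2604, -0.312, 0.2851]
ee_rot: [-3.139, 0.0, 0.001]
wrist_force: [0.5, -0.5, 0.0]
width: 0.0945
finger_force: 0.0
```

servo_tool --pt "0.35 -1 0 0 0 0 94" --pt "0.35 -1 0 0 0 0 94" --pt "0.35 -1 0 0 0 0 94"

```text
time: 1.42
tool_pos: [0.2954, -0.2118, 0.2851]
ee_rot: [-3.14, 0.001, 0.002]
wrist_force: [0.8, -0.4, 0.7]
width: 0.0939
finger_force: 0.0
```

```bash
python3 - <<'E'
from h import *
im=robot.snapshot("wrist");cv2.imwrite("pics/w1.png",im[:,:,::-1]);print(robot.get_obs()["time"],pose(),robot.get_obs()["joint_positions"])
for t,z in [("compact_1_head",.075),("holder_1",.03)]:
    for d in robot.find_in(t,"wrist"): e=d["extent"];print(t,np.round(e,0),round(d["conf"],2),back("wrist",[e[:2]],z)[0].round(3))
E
```

```text
1.4667 (array([ 0.29629009, -0.20969251,  0.28559684]), array([[ 9.99985262e-01,  5.34142219e-03,  9.72070054e-04],
       [ 5.33848381e-03, -9.99981248e-01,  3.00071267e-03],
       [ 9.88079899e-04, -2.99547906e-03, -9.99995025e-01]])) [-0.77537312 -0.32877839  1.54760217  0.00300938  1.92417364  0.79112269]
compact_1_head [301.   6.  39.   5.] 0.84 [ 0.481 -0.233  0.075]
holder_1 [304.  24.  71.  48.] 0.89 [ 0.474 -0.242  0.03 ]
holder_1 [ 9.  2. 17.  4.] 0.51 [0.495 0.095 0.03 ]
```

servo_tool --pt "1 -0.9 0 0 0 0 94" --pt "1 -0.9 0 0 0 0 94" --pt "1 -0.9 0 0 0 0 94" --pt "1 -0.9 0 0 0 0 94" --pt "1 -0.9 0 0 0 0 94"

```text
time: 1.98
tool_pos: [0.3962, -0.1241, 0.2845]
ee_rot: [-3.141, 0.003, 0.003]
wrist_force: [-0.4, -0.4, -0.2]
width: 0.0942
finger_force: 0.0
```

```bash
cat > look.py <<'E'
from h import *
import sys
im=robot.snapshot("wrist");cv2.imwrite(f"pics/{sys.argv[1]}.png",im[:,:,::-1]);o=robot.get_obs();print(o["time"],o["tool_pos"],o["ee_rot"],o["joint_positions"])
for t,z in [("compact_1_head",.075),("big_1_head",.083),("holder_1",.03),("charger_1",.03)]:
    for d in robot.find_in(t,"wrist"): e=d["extent"];print(t,np.round(e,0),round(d["conf"],2),back("wrist",[e[:2]],z)[0].round(3))
E
python3 look.py w2
```

```text
2.0333 [ 0.39521567 -0.12512427  0.28494902] [-3.14155195e+00  3.32058254e-03  5.66374947e-04] [-4.42326876e-01 -2.11088753e-01  1.45908695e+00 -1.46325792e-03
  1.89661178e+00  1.12743687e+00]
compact_1_head [379.  74.  58.  68.] 0.79 [ 0.513 -0.233  0.075]
holder_1 [70. 47. 86. 93.] 0.93 [0.548 0.118 0.03 ]
holder_1 [372.  80.  78. 102.] 0.92 [ 0.512 -0.237  0.03 ]
```

servo_tool --pt "0.4 -1 0 0 0 0 94" --pt "0.4 -1 0 0 0 0 94" --pt "0.4 -1 0 0 0 0 94"

```text
time: 2.48
tool_pos: [0.4353, -0.0235, 0.2867]
ee_rot: [-3.141, -0.001, -0.003]
wrist_force: [0.2, 0.0, 0.4]
width: 0.0941
finger_force: 0.0
```

servo_tool --pt "0.4 -1 0 0 0 0 94" --pt "0.4 -1 0 0 0 0 94" --pt "0.4 -1 0 0 0 0 94"

```text
time: 2.73
tool_pos: [0.4757, 0.0775, 0.2865]
ee_rot: [-3.141, -0.001, -0.0]
wrist_force: [-0.0, -0.1, -0.3]
width: 0.0942
finger_force: 0.0
```

servo_tool --pt "0 -1 0 0 0 0 94" --pt "0 -1 0 0 0 0 94" --pt "0 -1 0 0 0 0 94" --pt "0 -1 0 0 0 0 94" --pt "0 -1 0 0 0 0 94"

```text
time: 3.15
tool_pos: [0.4752, 0.175, 0.2864]
ee_rot: [3.141, -0.0, -0.0]
wrist_force: [0.1, -0.8, 0.6]
width: 0.0941
finger_force: 0.0
```

```bash
python3 look.py w3
```

```text
3.2 [0.47530544 0.17436188 0.28654441] [ 3.14058760e+00 -4.52797927e-04 -1.66095564e-03] [ 2.40365428e-01 -8.52061674e-03  1.27301236e+00 -1.13714492e-03
  1.87690201e+00  1.81248015e+00]
big_1_head [150. 228.  68.  78.] 0.66 [0.425 0.324 0.083]
holder_1 [ 73. 117. 100.  99.] 0.91 [0.55  0.426 0.03 ]
holder_1 [318. 110.  72.  91.] 0.61 [0.559 0.127 0.03 ]
holder_1 [558. 132.   3.  34.] 0.51 [ 0.532 -0.17   0.03 ]
charger_1 [167. 217.  75.  89.] 0.96 [0.424 0.32  0.03 ]
charger_1 [188.  54.  80. 108.] 0.8 [0.622 0.281 0.03 ]
```

View pics/w2.png

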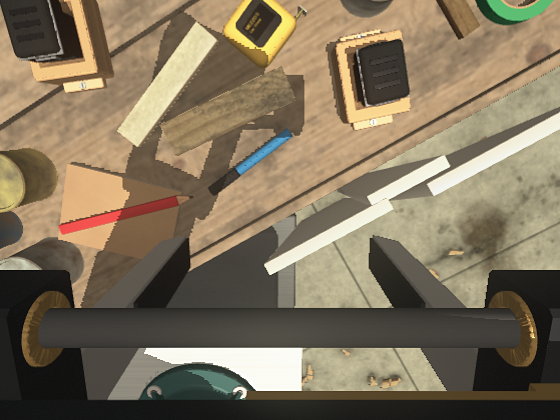

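View pics/w3.png

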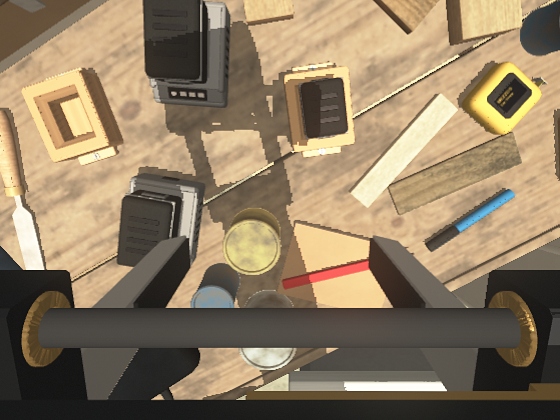

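w2 shows the right-hand compact at (382,72) in its holder. w3 shows big packs at (172,40) and (152,230), a compact at (323,105), the empty holder at (72,115), and the yellow can at (252,245) right next to charger B. I'll enlarge these to get the corners.

```bash
python3 - <<'E'
import cv2,numpy as np
a=cv2.imread("pics/w3.png");b=cv2.imread("pics/w2.png")
def c(im,u,v): 
    x=im[v:v+100,u:u+133]; x=cv2.resize(x,(400,300),interpolation=cv2.INTER_CUBIC)
    x=cv2.convertScaleAbs(x,alpha=1.5,beta=25)
    for i in range(0,133,20): cv2.putText(x,str(u+i),(i*3,8),0,.3,(0,0,255)); cv2.line(x,(i*3,0),(i*3,300),(0,0,255),1) if 0 else None; cv2.circle(x,(i*3,10),1,(0,0,255),-1)
    for i in range(0,100,20): cv2.putText(x,str(v+i),(0,i*3+4),0,.3,(0,255,255))
    return x
cv2.imwrite("pics/crop1.png",np.vstack([np.hstack([c(a,110,165),c(a,120,0)]),np.hstack([c(a,260,55),c(a,10,60)])]))
E
```

```text
(no output)
```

View pics/crop1.png

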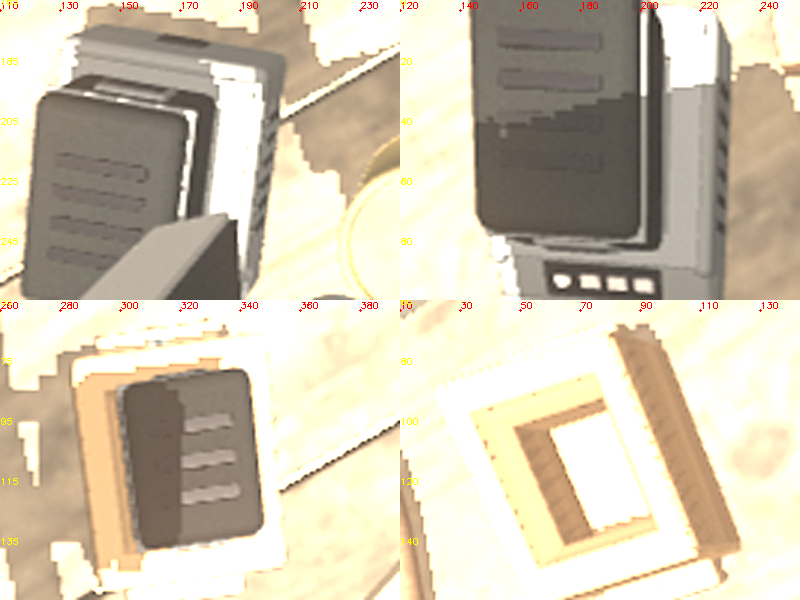

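```bash
python3 - <<'E'
from h import *
def f(n,uv,z):
    p=back("wrist",uv,z); print(n,p[:,:2].round(3).tolist(),p.mean(0).round(3)[:2]);
    for i in range(len(p)):
        d=p[(i+1)%len(p)]-p[i]; print("   len %.3f ang %.1f"%(np.hypot(*d[:2]),np.degrees(np.arctan2(d[1],d[0]))))
f("bigB",[(122.7,195.7),(173.3,201.7),(117.3,262)],.108)
f("bigA",[(200,0),(200,78.7),(145.3,77.3),(143.3,0)],.108)
f("cA",[(300.7,80),(342.7,78.3),(348,132.3),(305.7,138.3)],.092)
f("H3o",[(22.7,88.3),(79.3,69.3),(110,145),(55,156.7)],.046)
f("H3p",[(33.3,97.3),(75,84.3),(95,135.7),(56.7,148.3)],.046)
E
```

```text
bigB [[0.468, 0.341], [0.461, 0.287], [0.393, 0.354]] [0.441 0.327]
   len 0.054 ang -97.0
   len 0.096 ang 135.7
   len 0.076 ang -10.1
bigA [[0.656, 0.249], [0.586, 0.252], [0.587, 0.306], [0.656, 0.302]] [0.621 0.277]
   len 0.070 ang 177.1
   len 0.054 ang 88.6
   len 0.069 ang -3.3
   len 0.054 ang -90.0
cA [[0.586, 0.152], [0.588, 0.108], [0.533, 0.101], [0.527, 0.146]] [0.559 0.127]
   len 0.043 ang -87.9
   len 0.055 ang -171.8
   len 0.045 ang 97.9
   len 0.059 ang 5.9
H3o [[0.582, 0.471], [0.603, 0.403], [0.518, 0.377], [0.504, 0.445]] [0.552 0.424]
   len 0.071 ang -73.1
   len 0.089 ang -163.1
   len 0.069 ang 101.6
   len 0.083 ang 18.4
H3p [[0.572, 0.46], [0.587, 0.41], [0.529, 0.394], [0.514, 0.441]] [0.55  0.426]
   len 0.052 ang -74.0
   len 0.060 ang -164.4
   len 0.050 ang 107.3
   len 0.062 ang 17.8
```

```bash
cat > to.py <<'E'
import numpy as np,sys
# to.py x y z yaw(deg) then target x y z yaw ... -> units per leg (from commanded poses)
a=np.array(sys.argv[1:],float).reshape(-1,4)
for p,q in zip(a,a[1:]):
    y=np.radians(p[3]);d=q-p;n=max(1,0)
    s=[d[0]*np.cos(y)+d[1]*np.sin(y),d[0]*np.sin(y)-d[1]*np.cos(y),-d[2]]
    print(np.round(np.array(s)/.1,3).tolist(),"az",round(-d[3]/90,3),"rows",int(np.ceil(max(np.linalg.norm(s)/.0417,abs(d[3])/7.16))))
E
cat > ov.py <<'E'
# ov.py name  kind x y yaw ...: overlay models on a wrist picture
from h import *
import sys
im=robot.snapshot("wrist")[:,:,::-1].copy();print(pose()[0].round(4),R.from_matrix(pose()[1]).as_euler("xyz").round(4))
S={"big":[(80,54,.108)],"com":[(58,46,.092)],"hol":[(90,75,.046),(63,53,.046)],"cha":[(63,53,.046)]}
a=sys.argv[2:]
for i in range(0,len(a),4):
    x,y,w=map(float,a[i+1:i+4]);w=np.radians(w)
    for L,W,z in S[a[i]]:
        c=np.array([[1,1],[1,-1],[-1,-1],[-1,1]])*[L/2000,W/2000]
        P=np.c_[c@np.array([[np.cos(w),np.sin(w)],[-np.sin(w),np.cos(w)]])+[x,y],np.full(4,z)]
        cv2.polylines(im,[np.round(proj("wrist",P)*8).astype(int)],True,(0,255,0),1,cv2.LINE_AA,3)
cv2.imwrite(f"pics/{sys.argv[1]}.png",im)
E

```

servo_tool --pt "-0.5 -1 0.4 0 0 0 94" --pt "-0.5 -1 0.4 0 0 0 94" --pt "-0.5 -1 0.4 0 0 0 94"

```text
time: 3.65
tool_pos: [0.4248, 0.2759, 0.2459]
ee_rot: [-3.141, -0.0, -0.003]
wrist_force: [0.2, 0.0, -0.5]
width: 0.0941
finger_force: 0.0
```

servo_tool --pt "0 -0.45 0.4 0 0 0.094 94" --pt "0 -0.45 0.4 0 0 0.094 94" --pt "0 -0.45 0.4 0 0 0.094 94" --pt "0 -0.45 0.4 0 0 0.094 94" --pt "0 -0.45 0.4 0 0 0.094 94"

```text
time: 4.07
tool_pos: [0.4261, 0.3198, 0.2077]
ee_rot: [-3.141, -0.002, -0.149]
wrist_force: [0.1, 0.4, 1.0]
width: 0.0939
finger_force: 0.0
```

```bash
python3 ov.py o1 big .425 .320 -8.5 hol .551 .4255 16.5 big .6265 .2776 -2 com .559 .127 7
```

```text
[0.4263 0.3198 0.2082] [-3.1403e+00 -2.6000e-03 -1.4920e-01]
```

View pics/o1.png

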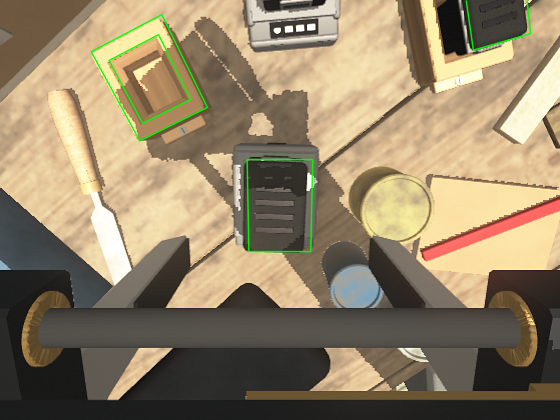

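Overlay o1: the holder outline fits at (150,80). The big head at (277,205) fits to within about 4 px, and the actual head sits slightly to the left. The yellow can at (397,203) and blue can at (355,287) are near the right finger, so I'll check that clearance.

```bash
python3 - <<'E'
from h import *
for z in (.07,.1): print(z,back("wrist",[(360,205),(432,205),(397,240),(328,287),(384,287),(355,262)],z)[:,:2].round(3).tolist())
E
python3 to.py .425 .321 .207 -8.5 .424 .322 .145 -8.5 .424 .322 .083 -8.5
```

```text
0.07 [[0.407, 0.245], [0.397, 0.177], [0.366, 0.213], [0.327, 0.285], [0.319, 0.229], [0.35, 0.255]]
0.1 [[0.414, 0.251], [0.405, 0.189], [0.378, 0.221], [0.342, 0.287], [0.334, 0.236], [0.362, 0.26]]
[-0.011, -0.008, 0.62] az -0.0 rows 2
[0.0, -0.0, 0.62] az -0.0 rows 2
```

servo_tool --pt "-0.01 -0.02 0.31 0 0 0 76" --pt "-0.01 -0.02 0.62 0 0 0 76" --pt "-0.01 -0.02 0.62 0 0 0 76" --pt "-0.01 -0.02 0.62 0 0 0 76"

```text
time: 4.45
tool_pos: [0.4243, 0.3215, 0.1441]
ee_rot: [3.14, 0.002, -0.149]
wrist_force: [-0.7, 0.3, 0.5]
width: 0.0765
finger_force: 0.0
```

servo_tool --pt "0 0 0.31 0 0 0 76" --pt "0 0 0.62 0 0 0 76" --pt "0 0 0.62 0 0 0 76" --pt "0 0 0.62 0 0 0 40" --pt "0 0 0.62 0 0 0 40" --pt "0 0 0.62 0 0 0 40" --pt "0 0 0.62 0 0 0 40" --pt "0 0 0.62 0 0 0 40" --pt "0 0 0.62 0 0 0 40"

```text
time: 5.2
tool_pos: [0.4263, 0.3241, 0.0855]
ee_rot: [-3.138, -0.005, -0.148]
wrist_force: [-0.0, -0.1, 6.8]
width: 0.0533
finger_force: 29.9
```

servo_tool --pt "0 0 -0.25 0 0 0 40" --pt "0 0 -0.5 0 0 0 40" --pt "0 0 -0.8 0 0 0 40" --pt "0 0 -1 0 0 0 40" --pt "0 0 -1 0 0 0 40"

```text
time: 5.62
tool_pos: [0.4265, 0.3244, 0.1873]
ee_rot: [-3.136, -0.007, -0.147]
wrist_force: [1.3, -0.5, -3.8]
width: 0.0534
finger_force: 29.9
```

```bash
python3 - <<'E'
from h import *
o=robot.get_obs();print(o["tool_pos"],o["ee_rot"],o["wrist_force"],o["width"],o["joint_positions"])
E
python3 to.py .424 .322 .184 -8.5 .488 .374 .184 -8.5 .551 .4255 .184 -8.5; python3 to.py .551 .4255 .184 16.5 .551 .4255 .09 16.5
```

```text
[0.42645274 0.32438002 0.18734746] [-3.1359972  -0.00686237 -0.14748383] [ 1.34357369 -0.45730347 -3.84299825] 0.05343624016463401 [ 5.44495756e-01  4.81106732e-02  1.41029991e+00 -7.05070507e-05
  1.67432792e+00  2.26274911e+00]
[0.556, -0.609, -0.0] az -0.0 rows 2
[0.547, -0.602, -0.0] az -0.0 rows 2
[0.0, 0.0, 0.94] az -0.0 rows 3
```

servo_tool --pt "0.27 -0.3 0 0 0 0 40" --pt "0.54 -0.592 0 0 0 0 40" --pt "0.54 -0.592 0 0 0 0 40"

```text
time: 5.87
tool_pos: [0.49, 0.3762, 0.1739]
ee_rot: [3.138, 0.004, -0.147]
wrist_force: [-0.4, -0.7, -8.2]
width: 0.0531
finger_force: 30.0
```

servo_tool --pt "0.27 -0.3 0 0 0 -0.07 40" --pt "0.54 -0.592 0 0 0 -0.14 40" --pt "0.54 -0.592 0 0 0 -0.21 40" --pt "0.54 -0.592 0 0 0 -0.278 40" --pt "0.54 -0.592 0 0 0 -0.278 40" --pt "0.54 -0.592 0 0 0 -0.278 40" --pt "0.54 -0.592 0 0 0 -0.278 40"

```text
time: 6.45
tool_pos: [0.5481, 0.4238, 0.1813]
ee_rot: [3.141, 0.002, 0.287]
wrist_force: [-0.1, 0.4, -4.7]
width: 0.0528
finger_force: 30.0
```

```bash
python3 ov.py o2 hol .551 .4255 16.5 cha .424 .322 -8.5 big .6265 .2776 -2
```

```text
[0.5482 0.4239 0.1821] [3.1414e+00 5.0000e-04 2.8720e-01]
```

View pics/o2.png

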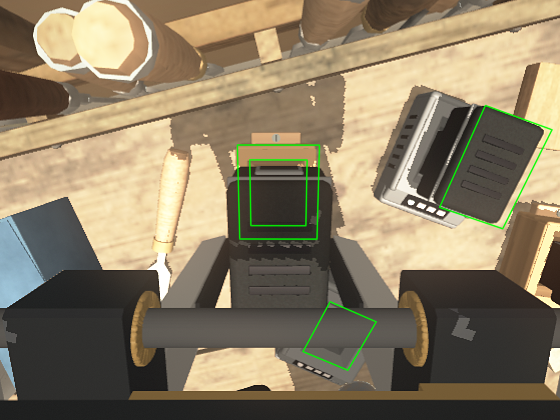

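servo_tool --pt "0.03 0 0.2 0 0 0 40" --pt "0.03 0 0.4 0 0 0 40" --pt "0.03 0 0.55 0 0 0 40" --pt "0.03 0 0.65 0 0 0 40" --pt "0.03 0 0.75 0 0 0 40" --pt "0.03 0 0.75 0 0 0 40"

```text
time: 7.0
tool_pos: [0.5501, 0.4244, 0.1053]
ee_rot: [3.141, 0.004, 0.289]
wrist_force: [-1.8, 0.4, -5.7]
width: 0.0534
finger_force: 30.0
```

In the pocket with almost no side force.

servo_tool --pt "0 0 0.08 0 0 0 40" --pt "0 0 0.14 0 0 0 40" --pt "0 0 0.19 0 0 0 40" --pt "0 0 0.22 0 0 0 40" --pt "0 0 0.22 0 0 0 40"

```text
time: 7.42
tool_pos: [0.5526, 0.4256, 0.0868]
ee_rot: [-3.141, -0.003, 0.289]
wrist_force: [-0.4, 0.3, -1.4]
width: 0.0533
finger_force: 30.0
```

servo_tool --pt "0 0 0 0 0 0 80" --pt "0 0 0 0 0 0 80" --pt "0 0 0 0 0 0 80" --pt "0 0 -0.4 0 0 0 80" --pt "0 0 -0.8 0 0 0 80" --pt "0 0 -1 0 0 0 80" --pt "0 0 -1 0 0 0 80"

```text
time: 8.0
tool_pos: [0.5545, 0.4269, 0.1945]
ee_rot: [-3.138, -0.014, 0.289]
wrist_force: [-1.4, 0.5, 2.0]
width: 0.0799
finger_force: 0.0
```

servo_tool --pt "-0.26 0.96 -0.1 0 0 0 80" --pt "-0.26 0.96 -0.1 0 0 0 80" --pt "-0.26 0.96 -0.1 0 0 0 80"

```text
time: 8.25
tool_pos: [0.5544, 0.3217, 0.1953]
ee_rot: [3.139, 0.0, 0.286]
wrist_force: [0.3, -0.0, 0.4]
width: 0.0799
finger_force: 0.0
```

servo_tool --pt "-0.26 0.96 0 0 0 0 80" --pt "-0.26 0.96 0 0 0 0 80" --pt "-0.26 0.96 0 0 0 0 80"

```text
time: 8.5
tool_pos: [0.5565, 0.2219, 0.1949]
ee_rot: [3.139, 0.001, 0.285]
wrist_force: [0.9, 1.3, 0.2]
width: 0.0805
finger_force: 0.0
```

servo_tool --pt "-0.26 0.96 0 0 0 0.105 80" --pt "-0.26 0.96 0 0 0 0.105 80" --pt "-0.26 0.96 0 0 0 0.105 80" --pt "-0.26 0.96 0 0 0 0.105 80" --pt "-0.26 0.96 0 0 0 0.105 80"

```text
time: 8.92
tool_pos: [0.5588, 0.1264, 0.1949]
ee_rot: [-3.141, 0.0, 0.122]
wrist_force: [0.4, -0.2, -0.4]
width: 0.08
finger_force: 0.0
```

```bash
python3 ov.py o3 com .559 .127 7 hol .559 .127 7 big .6255 .281 -2 cha .424 .322 -8.5 big .552 .4255 16.5
```

```text
[0.5588 0.1274 0.1949] [-3.1406e+00  3.0000e-04  1.2390e-01]
```

View pics/o3.png

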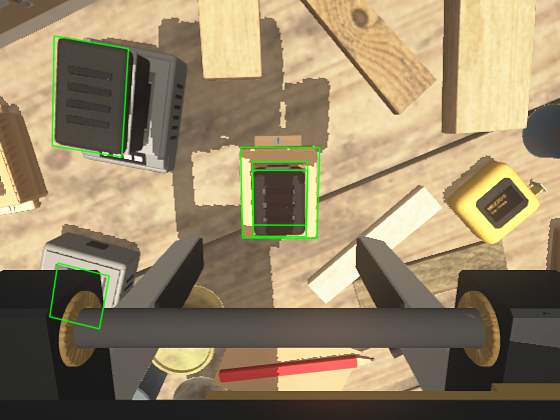

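The overlay fits both the compact at (279,200) and big A at (92,97), so I'm descending to grip.

servo_tool --pt "0 0 0.3 0 0 0 76" --pt "0 0 0.6 0 0 0 76" --pt "0 0 0.6 0 0 0 76" --pt "0 0 0.6 0 0 0 76"

```text
time: 9.3
tool_pos: [0.5572, 0.1282, 0.1332]
ee_rot: [-3.141, 0.005, 0.126]
wrist_force: [0.2, -0.8, 0.1]
width: 0.0759
finger_force: 0.0
```

servo_tool --pt "0 0 0.3 0 0 0 76" --pt "0 0 0.57 0 0 0 76" --pt "0 0 0.57 0 0 0 76" --pt "0 0 0.57 0 0 0 32" --pt "0 0 0.57 0 0 0 32" --pt "0 0 0.57 0 0 0 32" --pt "0 0 0.57 0 0 0 32" --pt "0 0 0.57 0 0 0 32" --pt "0 0 0.57 0 0 0 32" --pt "0 0 0.57 0 0 0 32"

```text
time: 10.13
tool_pos: [0.5591, 0.1268, 0.0789]
ee_rot: [3.142, -0.001, 0.124]
wrist_force: [-0.1, 1.3, 0.1]
width: 0.0336
finger_force: 0.0
```

servo_tool --pt "0 0 -0.25 0 0 0 32" --pt "0 0 -0.5 0 0 0 32" --pt "0 0 -0.8 0 0 0 32" --pt "0 0 -1 0 0 0 32" --pt "0 0 -1 0 0 0 32" --pt "0 0 -1 0 0 0 32"

```text
time: 10.63
tool_pos: [0.5597, 0.1269, 0.1798]
ee_rot: [3.142, -0.003, 0.124]
wrist_force: [-0.5, -0.7, -0.4]
width: 0.0322
finger_force: 0.0
```

```bash
python3 to.py .559 .127 .178 7.5 .514 .192 .19 7.5 .469 .257 .195 7.5 .424 .322 .195 7.5
```

```text
[-0.361, -0.703, -0.12] az -0.0 rows 2
[-0.361, -0.703, -0.05] az -0.0 rows 2
[-0.361, -0.703, -0.0] az -0.0 rows 2
```

The grip missed: the fingers closed to 32 mm with no force, so I'll look.

```bash
python3 ov.py o4 com .559 .127 7 hol .559 .127 7;python3 - <<'E'
from h import *
im=robot.snapshot("side")[:,:,::-1]
x=cv2.resize(im[150:310,150:350],(600,480),interpolation=cv2.INTER_CUBIC)
w=cv2.imread("pics/o4.png")[100:340,180:380]; w=cv2.resize(w,(400,480),interpolation=cv2.INTER_CUBIC)
cv2.imwrite("pics/o4b.png",cv2.resize(np.hstack([x,w]),(800,384)))
for t in ["compact_1_head"]: print(robot.find_in(t,"side"),robot.find_in(t,"wrist"))
E
```

```text
[0.5587 0.1267 0.1778] [3.1415e+00 5.0000e-04 1.2390e-01]
[{'extent': [312.0, 159.6, 23.0, 18.4], 'conf': 0.66}, {'extent': [199.9, 271.0, 53.6, 43.8], 'conf': 0.63}] []
```

View pics/o4b.png

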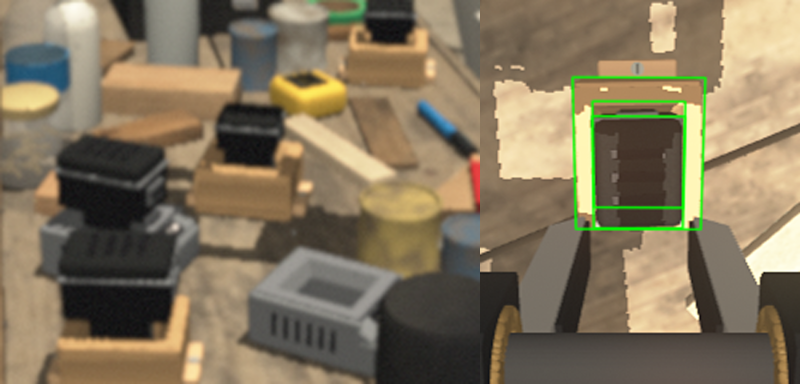

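The compact still stands undisturbed in its holder at side crop (250,130), and big B is seated in H3. I'll go down again, open, and look before closing.

servo_tool --pt "0 0 0 0 0 0 76" --pt "0 0 0 0 0 0 76" --pt "0 0 0 0 0 0 76" --pt "0 0 0 0 0 0 76" --pt "0 0 0.3 0 0 0 76" --pt "0 0 0.6 0 0 0 76" --pt "0 0 0.9 0 0 0 76" --pt "0 0 1 0 0 0 76" --pt "0 0 1 0 0 0 76" --pt "0 0 1 0 0 0 76"

```text
time: 11.67
tool_pos: [0.5591, 0.1268, 0.0788]
ee_rot: [3.142, 0.0, 0.124]
wrist_force: [0.8, 1.4, 0.6]
width: 0.0759
finger_force: 0.0
```

servo_tool --pt "0 0 0 0 0 0 56" --pt "0 0 0 0 0 0 56" --pt "0 0 0 0 0 0 56" --pt "0 0 0 0 0 0 56"

```text
time: 12.0
tool_pos: [0.5598, 0.1269, 0.08]
ee_rot: [3.142, -0.003, 0.124]
wrist_force: [0.1, 0.3, 0.6]
width: 0.0563
finger_force: 0.0
```

```bash
python3 - <<'E'
from h import *
im=robot.snapshot("side")[:,:,::-1]
x=cv2.resize(im[140:260,190:310],(400,400),interpolation=cv2.INTER_CUBIC)
w=robot.snapshot("wrist")[:,:,::-1][120:320,180:380]; w=cv2.resize(w,(400,400),interpolation=cv2.INTER_CUBIC)
cv2.imwrite("pics/o5.png",np.hstack([x,w]))
E
```

```text
(no output)
```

View pics/o5.png

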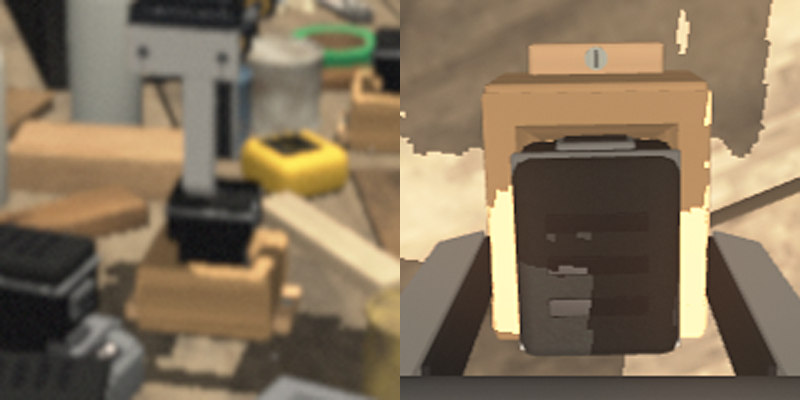

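In o5, the side view shows the fingertip (200,195) ending near the top edge of the compact's head. In the wrist view the tip at (225,237) also works out about 35 mm shorter than stated. I'll open, go lower and close again, watching the force.

servo_tool --pt "0 0 0 0 0 0 76" --pt "0 0 0 0 0 0 76" --pt "0 0 0 0 0 0 76" --pt "0 0 0.08 0 0 0 76" --pt "0 0 0.15 0 0 0 76" --pt "0 0 0.2 0 0 0 76" --pt "0 0 0.2 0 0 0 76"

```text
time: 12.68
tool_pos: [0.5573, 0.1266, 0.0559]
ee_rot: [3.142, 0.004, 0.124]
wrist_force: [-0.2, -0.4, 0.4]
width: 0.0761
finger_force: 0.0
```

servo_tool --pt "0 0 0 0 0 0 40" --pt "0 0 0 0 0 0 40" --pt "0 0 0 0 0 0 40" --pt "0 0 0 0 0 0 40" --pt "0 0 0 0 0 0 40" --pt "0 0 0 0 0 0 40" --pt "0 0 0 0 0 0 40"

```text
time: 13.27
tool_pos: [0.5592, 0.1269, 0.0588]
ee_rot: [3.142, -0.001, 0.124]
wrist_force: [0.1, -0.1, 1.1]
width: 0.0459
finger_force: 29.9
```

Gripped at 46 mm. Next: lift, then move to a spot where the wrist camera sees the empty charger.

servo_tool --pt "0 0 -0.2 0 0 0 38" --pt "0 0 -0.4 0 0 0 38" --pt "0 0 -0.7 0 0 0 38" --pt "0 0 -1 0 0 0 38" --pt "0 0 -1 0 0 0 38"

```text
time: 13.68
tool_pos: [0.5622, 0.1272, 0.1652]
ee_rot: [3.141, -0.012, 0.124]
wrist_force: [0.9, -0.6, -0.5]
width: 0.0456
finger_force: 29.9
```

servo_tool --pt "-0.3 -0.3 -0.3 0 0 0.08 38" --pt "-0.6 -0.6 -0.3 0 0 0.15 38" --pt "-0.805 -0.735 -0.3 0 0 0.173 38" --pt "-0.805 -0.735 -0.3 0 0 0.173 38" --pt "-0.805 -0.735 -0.3 0 0 0.173 38" --pt "-0.805 -0.735 -0.3 0 0 0.173 38"

```text
time: 14.18
tool_pos: [0.4696, 0.1895, 0.187]
ee_rot: [3.14, 0.001, -0.147]
wrist_force: [0.5, 0.1, -3.0]
width: 0.0457
finger_force: 30.0
```

```bash
python3 ov.py o6 cha .424 .322 -8.5 big .6255 .281 -2 big .552 .4255 16.5 hol .559 .127 7
```

```text
[0.47   0.1892 0.187 ] [ 3.1403e+00  1.3000e-03 -1.4800e-01]
```

View pics/o6.png

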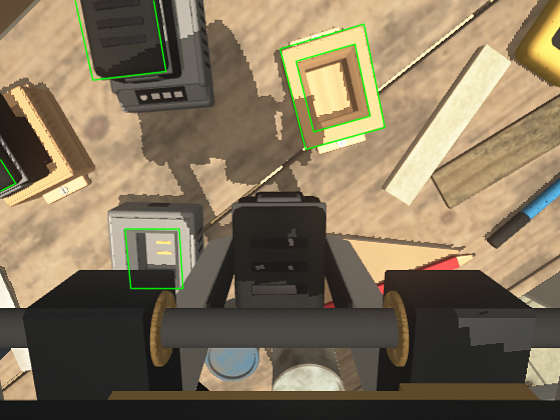

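The mouth overlay at (155,258) and the empty holder overlay at (332,88) both fit. Going to the charger.

servo_tool --pt "-0.16 -0.3 0 0 0 0 38" --pt "-0.33 -0.62 0 0 0 0 38" --pt "-0.33 -0.62 0 0 0 0 38"

```text
time: 14.48
tool_pos: [0.4451, 0.2601, 0.1872]
ee_rot: [-3.139, 0.004, -0.144]
wrist_force: [-0.2, 0.1, -2.1]
width: 0.0458
finger_force: 30.0
```

servo_tool --pt "-0.16 -0.3 0 0 0 0 38" --pt "-0.32 -0.63 0 0 0 0 38" --pt "-0.32 -0.63 0 0 0 0 38" --pt "-0.32 -0.63 0 0 0 0 38" --pt "-0.32 -0.63 0.2 0 0 0 38" --pt "-0.32 -0.63 0.5 0 0 0 38" --pt "-0.32 -0.63 0.5 0 0 0 38" --pt "-0.32 -0.63 0.5 0 0 0 38"

```text
time: 15.15
tool_pos: [0.4235, 0.3207, 0.1359]
ee_rot: [3.137, 0.004, -0.15]
wrist_force: [0.5, -0.3, -1.7]
width: 0.0458
finger_force: 30.0
```

servo_tool --pt "0 -0.01 0.15 0 0 0 38" --pt "0 -0.01 0.3 0 0 0 38" --pt "0 -0.01 0.4 0 0 0 38" --pt "0 -0.01 0.5 0 0 0 38" --pt "0 -0.01 0.57 0 0 0 38" --pt "0 -0.01 0.57 0 0 0 38"

```text
time: 15.65
tool_pos: [0.4237, 0.3233, 0.0801]
ee_rot: [3.14, 0.002, -0.148]
wrist_force: [-0.8, 0.0, -3.3]
width: 0.0455
finger_force: 30.0
```

servo_tool --pt "0 0 0.08 0 0 0 38" --pt "0 0 0.14 0 0 0 38" --pt "0 0 0.2 0 0 0 38" --pt "0 0 0.22 0 0 0 38" --pt "0 0 0.22 0 0 0 38"

```text
time: 16.07
tool_pos: [0.424, 0.3239, 0.0591]
ee_rot: [3.141, 0.0, -0.148]
wrist_force: [-0.8, 0.0, -1.9]
width: 0.0458
finger_force: 30.0
```

servo_tool --pt "0 0 0 0 0 0 74" --pt "0 0 0 0 0 0 74" --pt "0 0 0 0 0 0 74" --pt "0 0 0 0 0 0 74" --pt "0 0 -0.3 0 0 0 74" --pt "0 0 -0.6 0 0 0 74" --pt "0 0 -1 0 0 0 74" --pt "0 0 -1 0 0 0 74"

```text
time: 16.73
tool_pos: [0.4282, 0.3265, 0.1689]
ee_rot: [-3.131, -0.013, -0.148]
wrist_force: [0.5, 0.6, 1.1]
width: 0.0739
finger_force: 0.0
```

```bash
python3 - <<'E'
from h import *
p=robot.camera_params("wrist");T=p["tool_from_camera"];r=R.from_euler("xyz",[3.1414,.0005,.2872]).as_matrix();t=np.array([.5482,.4239,.1821])
k=(p["camera_matrix"],p["distortion"],r@T[:3,:3],r@T[:3,3]+t)
for z in (0,.05,.1,.15): print(z,back("wrist",[(10,158),(280,105),(540,10)],z,k)[:,:2].round(3).tolist())
# scene-camera: rack ledge and handle ends
for z in (0,.1,.2): print(z,back("scene",[(145,160),(95,205),(20,240),(150,210),(200,145)],z)[:,:2].round(3).tolist())
E
python3 to.py .424 .323 .16 -8.5 .49 .309 .2 -8.5 .558 .295 .2 -8.5 .6255 .281 .2 -8.5;python3 to.py .424 .323 .16 -8.5 .525 .302 .21 -8.5 .6255 .281 .21 -8.5
```

```text
0 [[0.498, 0.703], [0.63, 0.447], [0.785, 0.234]]
0.05 [[0.513, 0.669], [0.628, 0.447], [0.762, 0.261]]
0.1 [[0.528, 0.635], [0.625, 0.446], [0.739, 0.289]]
0.15 [[0.543, 0.6], [0.623, 0.446], [0.717, 0.316]]
0 [[1.057, 0.331], [0.849, 0.524], [0.762, 0.727], [0.758, 0.383], [1.087, 0.127]]
0.1 [[0.873, 0.358], [0.691, 0.526], [0.615, 0.703], [0.613, 0.404], [0.899, 0.18]]
0.2 [[0.688, 0.385], [0.534, 0.528], [0.469, 0.679], [0.467, 0.424], [0.711, 0.233]]
[0.673, 0.041, -0.4] az -0.0 rows 2
[0.693, 0.038, -0.0] az -0.0 rows 2
[0.688, 0.039, -0.0] az -0.0 rows 2
[1.03, 0.058, -0.5] az -0.0 rows 3
[1.025, 0.059, -0.0] az -0.0 rows 3
```

servo_tool --pt "0.67 0.04 -0.45 0 0 0 76" --pt "0.67 0.04 -0.45 0 0 0 76" --pt "0.67 0.04 -0.45 0 0 0 76"

```text
time: 16.98
tool_pos: [0.4958, 0.3095, 0.2086]
ee_rot: [-3.138, -0.009, -0.151]
wrist_force: [-0.6, -0.1, 0.6]
width: 0.0759
finger_force: 0.0
```

servo_tool --pt "0.69 0.04 0 0 0 0 76" --pt "0.69 0.04 0 0 0 0 76" --pt "0.69 0.04 0 0 0 0 76"

```text
time: 17.23
tool_pos: [0.5611, 0.2942, 0.2023]
ee_rot: [3.14, -0.0, -0.152]
wrist_force: [-1.4, -0.1, 0.3]
width: 0.0761
finger_force: 0.0
```

servo_tool --pt "0.4 0.02 0 0 0 -0.04 76" --pt "0.67 0.04 0 0 0 -0.072 76" --pt "0.67 0.04 0 0 0 -0.072 76" --pt "0.67 0.04 0 0 0 -0.072 76" --pt "0.67 0.04 0 0 0 -0.072 76"

```text
time: 17.65
tool_pos: [0.6223, 0.2828, 0.2045]
ee_rot: [-3.141, 0.001, -0.035]
wrist_force: [-0.5, -0.1, 0.8]
width: 0.076
finger_force: 0.0
```

```bash
python3 ov.py o7 big .6255 .281 -2 com .424 .323 -8.5 ; python3 - <<'E'
from h import *
print(robot.get_obs()["joint_positions"])
im=cv2.imread("pics/o7.png"); s=robot.snapshot("side")[:,:,::-1][150:350,130:350]
cv2.imwrite("pics/o7b.png",np.hstack([cv2.resize(im,(480,360)),cv2.resize(s,(320,360))]))
E
```

```text
[0.6221 0.283  0.205 ] [-3.141e+00 -2.000e-04 -3.400e-02]
[3.43821379e-01 3.91096722e-01 9.67019187e-01 4.57806546e-04
 1.78310458e+00 1.94868550e+00]
```

View pics/o7b.png

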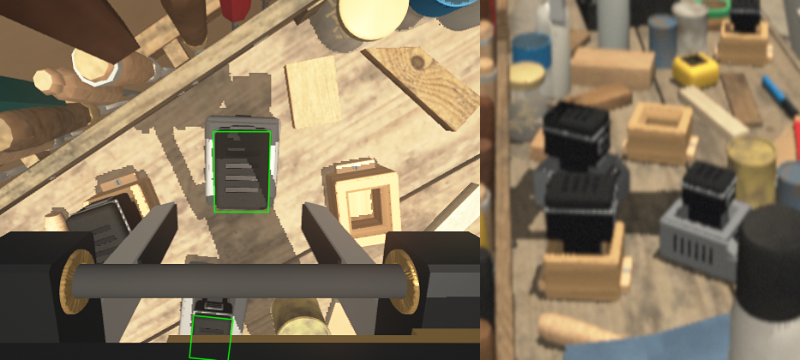

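Overlay o7 fits big A at about (242,170) in the resized picture, compact 1 stands in charger B, and the middle holder is empty. Descending.

servo_tool --pt "0.03 0.02 0.3 0 0 0 76" --pt "0.03 0.02 0.6 0 0 0 76" --pt "0.03 0.02 0.8 0 0 0 76" --pt "0.03 0.02 0.8 0 0 0 76" --pt "0.03 0.02 0.8 0 0 0 76"

```text
time: 18.17
tool_pos: [0.6245, 0.2805, 0.1238]
ee_rot: [3.141, 0.002, -0.034]
wrist_force: [-0.6, -1.1, -0.1]
width: 0.0757
finger_force: 0.0
```

servo_tool --pt "0 0 0.15 0 0 0 76" --pt "0 0 0.3 0 0 0 76" --pt "0 0 0.45 0 0 0 76" --pt "0 0 0.58 0 0 0 76" --pt "0 0 0.58 0 0 0 76"

```text
time: 18.58
tool_pos: [0.6251, 0.2802, 0.0653]
ee_rot: [3.141, 0.002, -0.034]
wrist_force: [-0.6, -0.6, -0.3]
width: 0.0761
finger_force: 0.0
```

servo_tool --pt "0 0 0 0 0 0 46" --pt "0 0 0 0 0 0 46" --pt "0 0 0 0 0 0 46" --pt "0 0 0 0 0 0 46" --pt "0 0 0 0 0 0 46" --pt "0 0 0 0 0 0 46"

```text
time: 19.08
tool_pos: [0.627, 0.2803, 0.0681]
ee_rot: [-3.141, -0.003, -0.035]
wrist_force: [-0.3, -0.9, 3.7]
width: 0.0541
finger_force: 29.9
```

servo_tool --pt "0 0 -0.2 0 0 0 46" --pt "0 0 -0.4 0 0 0 46" --pt "0 0 -0.7 0 0 0 46" --pt "0 0 -1 0 0 0 46" --pt "0 0 -1 0 0 0 46"

```text
time: 19.5
tool_pos: [0.6288, 0.2811, 0.1731]
ee_rot: [-3.138, -0.01, -0.035]
wrist_force: [0.6, 0.6, -1.3]
width: 0.0536
finger_force: 29.9
```

servo_tool --pt "-0.15 0.38 -0.2 0 0 0 46" --pt "-0.308 0.776 -0.2 0 0 0 46" --pt "-0.308 0.776 -0.2 0 0 0 46"

```text
time: 19.75
tool_pos: [0.5896, 0.1979, 0.1839]
ee_rot: [3.135, 0.006, -0.039]
wrist_force: [-0.9, 0.4, -5.0]
width: 0.0538
finger_force: 30.0
```

servo_tool --pt "-0.15 0.38 0 0 0 -0.05 46" --pt "-0.308 0.776 0 0 0 -0.1 46" --pt "-0.308 0.776 0 0 0 -0.1 46" --pt "-0.308 0.776 0 0 0 -0.1 46" --pt "-0.308 0.776 0 0 0 -0.1 46" --pt "-0.308 0.776 0 0 0 -0.1 46"

```text
time: 20.25
tool_pos: [0.5592, 0.128, 0.1852]
ee_rot: [-3.141, 0.001, 0.123]
wrist_force: [0.0, 1.4, -4.1]
width: 0.0539
finger_force: 30.0
```

servo_tool --pt "0 0.01 0.25 0 0 0 46" --pt "0 0.01 0.5 0 0 0 46" --pt "0 0.01 0.65 0 0 0 46" --pt "0 0.01 0.75 0 0 0 46" --pt "0 0.01 0.85 0 0 0 46" --pt "0 0.01 0.92 0 0 0 46" --pt "0 0.01 0.92 0 0 0 46"

```text
time: 20.83
tool_pos: [0.5587, 0.1265, 0.0928]
ee_rot: [3.142, 0.002, 0.123]
wrist_force: [-0.6, -0.3, -4.0]
width: 0.0536
finger_force: 30.0
```

servo_tool --pt "0 0 0.08 0 0 0 46" --pt "0 0 0.14 0 0 0 46" --pt "0 0 0.2 0 0 0 46" --pt "0 0 0.25 0 0 0 46" --pt "0 0 0.25 0 0 0 46"

```text
time: 21.25
tool_pos: [0.5595, 0.1261, 0.0688]
ee_rot: [3.142, -0.0, 0.122]
wrist_force: [0.0, 0.2, -3.6]
width: 0.0538
finger_force: 30.0
```

servo_tool --pt "0 0 0 0 0 0 76" --pt "0 0 0 0 0 0 76" --pt "0 0 0 0 0 0 76" --pt "0 0 0 0 0 0 76" --pt "0 0 -0.3 0 0 0 76" --pt "0 0 -0.6 0 0 0 76" --pt "0 0 -1 0 0 0 76" --pt "0 0 -1 0 0 0 76"

```text
time: 21.92
tool_pos: [0.5639, 0.1268, 0.1796]
ee_rot: [3.142, -0.017, 0.122]
wrist_force: [0.3, -0.7, 2.3]
width: 0.0755
finger_force: 0.0
```

servo_tool --pt "-0.24 0.88 -0.3 0 0 0 76" --pt "-0.24 0.88 -0.3 0 0 0 76" --pt "-0.24 0.88 -0.3 0 0 0 76"

```text
time: 22.17
tool_pos: [0.547, 0.0321, 0.2026]
ee_rot: [3.138, -0.005, 0.119]
wrist_force: [-0.1, 0.5, -0.2]
width: 0.0765
finger_force: 0.0
```

servo_tool --pt "-0.24 0.88 0 0 0 0 76" --pt "-0.24 0.88 0 0 0 0 76" --pt "-0.24 0.88 0 0 0 0 76"

```text
time: 22.42
tool_pos: [0.5326, -0.0594, 0.1999]
ee_rot: [3.138, -0.001, 0.117]
wrist_force: [-0.4, -0.4, -0.4]
width: 0.0762
finger_force: 0.0
```

servo_tool --pt "-0.24 0.88 0 0 0 0 76" --pt "-0.24 0.88 0 0 0 0 76" --pt "-0.24 0.88 0 0 0 0 76"

```text
time: 22.67
tool_pos: [0.5194, -0.1495, 0.1994]
ee_rot: [3.139, 0.0, 0.117]
wrist_force: [0.4, 1.2, -0.7]
width: 0.0761
finger_force: 0.0
```

servo_tool --pt "-0.24 0.88 0 0 0 0 76" --pt "-0.24 0.88 0 0 0 0 76" --pt "-0.24 0.88 0 0 0 0 76" --pt "-0.24 0.88 0 0 0 0 76" --pt "-0.24 0.88 0 0 0 0 76"

```text
time: 23.08
tool_pos: [0.5073, -0.2342, 0.1993]
ee_rot: [-3.14, -0.0, 0.122]
wrist_force: [0.6, 0.1, -0.0]
width: 0.0762
finger_force: 0.0
```

```bash
python3 ov.py o8 com .512 -.235 7 hol .512 -.235 7; python3 - <<'E'
from h import *
im=cv2.imread("pics/o8.png"); s=robot.snapshot("side")[:,:,::-1][150:350,130:350]
cv2.imwrite("pics/o8b.png",np.hstack([cv2.resize(im,(480,360)),cv2.resize(s,(320,360))]))
E
```

```text
[ 0.5075 -0.2335  0.1994] [-3.1406e+00 -6.0000e-04  1.2340e-01]
```

View pics/o8b.png

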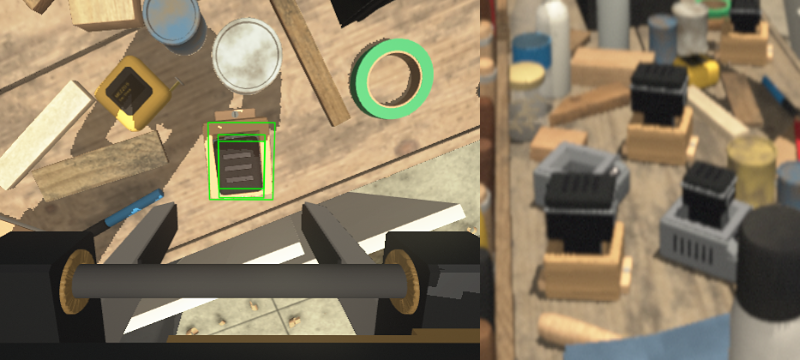

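Overlay o8: the compact at (240,165) fits in position, but it's turned a few degrees more. Big A is now in the middle holder. I'll fit the dark head numerically.

```bash
cat > fit.py <<'E'
from h import *
import sys
cx,cy=map(float,sys.argv[1:3]); z=.092
im=cv2.cvtColor(robot.snapshot("wrist"),cv2.COLOR_RGB2GRAY)
g=np.arange(-50,51)*.001
X,Y=np.meshgrid(cx+g,cy+g,indexing="ij")
P=proj("wrist",np.c_[X.ravel(),Y.ravel(),np.full(X.size,z)]).astype(np.float32).reshape(101,101,2)
w=cv2.remap(im,P[...,0],P[...,1],cv2.INTER_LINEAR)
for th in (60,80,100):
    m=cv2.morphologyEx((w<th).astype(np.uint8),cv2.MORPH_OPEN,np.ones((7,7)))
    n,l,s,c=cv2.connectedComponentsWithStats(m)
    i=l[50,50]
    pts=np.argwhere(l==i)[:, ::-1].astype(np.float32)
    (a,b),sz,ang=cv2.minAreaRect(pts)
    print(th,i,"x %.3f y %.3f"%(cx+(b-50)*.001,cy+(a-50)*.001),np.round(sz),"ang(col->row)",round(ang,1),s[i][4])
E
python3 fit.py .512 -.235
```

```text
60 0 x 0.512 y -0.235 [100. 100.] ang(col->row) 90.0 9816
80 0 x 0.512 y -0.235 [100. 100.] ang(col->row) 90.0 8335
100 1 x 0.518 y -0.231 [61. 45.] ang(col->row) 76.8 2274
```

```bash
sed -i 's/(60,80,100)/(90,100,110,120,130)/' fit.py; python3 fit.py .512 -.235; python3 - <<'E'
from h import *
p=np.array([(215,138),(258,133),(268,190),(218,195)])*560/480
print(back("wrist",p,.092).round(3)[:,:2].tolist(),back("wrist",p,.092).mean(0))
E
```

```text
90 1 x 0.516 y -0.232 [57. 45.] ang(col->row) 76.6 2157
100 1 x 0.518 y -0.232 [61. 45.] ang(col->row) 76.0 2266
110 1 x 0.518 y -0.231 [62. 46.] ang(col->row) 77.5 2642
120 1 x 0.518 y -0.232 [63. 46.] ang(col->row) 77.7 2754
130 2 x 0.519 y -0.232 [63. 47.] ang(col->row) 78.0 2785
[[0.54, -0.205], [0.551, -0.246], [0.495, -0.265], [0.483, -0.215]] [ 0.51710118 -0.23269667  0.092     ]
```

servo_tool --pt "0.086 0 0.3 0 0 -0.071 76" --pt "0.086 0 0.6 0 0 -0.071 76" --pt "0.086 0 0.8 0 0 -0.071 76" --pt "0.086 0 0.8 0 0 -0.071 76" --pt "0.086 0 0.8 0 0 -0.071 76"

```text
time: 23.7
tool_pos: [0.5152, -0.2324, 0.1185]
ee_rot: [-3.14, 0.002, 0.236]
wrist_force: [0.0, 0.4, 0.5]
width: 0.0764
finger_force: 0.0
```

servo_tool --pt "0 0 0.15 0 0 0 76" --pt "0 0 0.3 0 0 0 76" --pt "0 0 0.45 0 0 0 76" --pt "0 0 0.61 0 0 0 76" --pt "0 0 0.61 0 0 0 76"

```text
time: 24.12
tool_pos: [0.5151, -0.2331, 0.0576]
ee_rot: [-3.14, 0.001, 0.235]
wrist_force: [0.4, 0.5, 0.1]
width: 0.0764
finger_force: 0.0
```

servo_tool --pt "0 0 0 0 0 0 38" --pt "0 0 0 0 0 0 38" --pt "0 0 0 0 0 0 38" --pt "0 0 0 0 0 0 38" --pt "0 0 0 0 0 0 38" --pt "0 0 0 0 0 0 38" --pt "0 0 0 0 0 0 38"

```text
time: 24.7
tool_pos: [0.5162, -0.234, 0.0596]
ee_rot: [3.141, -0.002, 0.234]
wrist_force: [-0.1, 2.3, 4.7]
width: 0.0455
finger_force: 29.8
```

servo_tool --pt "0 0 -0.2 0 0 0 38" --pt "0 0 -0.4 0 0 0 38" --pt "0 0 -0.7 0 0 0 38" --pt "0 0 -1 0 0 0 38" --pt "0 0 -1 0 0 0 38"

```text
time: 25.12
tool_pos: [0.5184, -0.2358, 0.1652]
ee_rot: [3.133, -0.008, 0.234]
wrist_force: [-0.5, 0.1, -0.9]
width: 0.0456
finger_force: 29.8
```

servo_tool --pt "0.09 -0.5 -0.4 0 0 0 38" --pt "0.176 -0.956 -0.4 0 0 0 38" --pt "0.176 -0.956 -0.4 0 0 0 38"

```text
time: 25.37
tool_pos: [0.5105, -0.1345, 0.199]
ee_rot: [-3.141, -0.001, 0.234]
wrist_force: [-0.1, -0.1, -1.7]
width: 0.0457
finger_force: 29.8
```

servo_tool --pt "0.176 -0.956 0 0 0 0 38" --pt "0.176 -0.956 0 0 0 0 38" --pt "0.176 -0.956 0 0 0 0 38"

```text
time: 25.62
tool_pos: [0.5043, -0.035, 0.1971]
ee_rot: [-3.138, 0.001, 0.238]
wrist_force: [0.2, -0.3, -1.9]
width: 0.0455
finger_force: 29.8
```

servo_tool --pt "0.176 -0.956 0 0 0 0 38" --pt "0.176 -0.956 0 0 0 0 38" --pt "0.176 -0.956 0 0 0 0 38"

```text
time: 25.87
tool_pos: [0.499, 0.062, 0.1967]
ee_rot: [-3.138, 0.002, 0.238]
wrist_force: [0.2, -0.2, -1.3]
width: 0.0455
finger_force: 29.8
```

servo_tool --pt "0.176 -0.956 0 0 0 0 38" --pt "0.176 -0.956 0 0 0 0 38" --pt "0.176 -0.956 0 0 0 0 38"

```text
time: 26.12
tool_pos: [0.4939, 0.159, 0.1965]
ee_rot: [-3.139, 0.002, 0.238]
wrist_force: [-0.0, -1.0, -1.7]
width: 0.0457
finger_force: 29.8
```

servo_tool --pt "0.4 -0.24 0 0 0 0 38" --pt "0.776 -0.463 0 0 0 0 38" --pt "0.776 -0.463 0 0 0 0 38"

```text
time: 26.37
tool_pos: [0.5619, 0.2213, 0.1933]
ee_rot: [-3.14, 0.004, 0.237]
wrist_force: [-1.3, -0.3, -2.7]
width: 0.0457
finger_force: 29.8
```

servo_tool --pt "0.4 -0.24 0 0 0 0.07 38" --pt "0.776 -0.463 0 0 0 0.14 38" --pt "0.776 -0.463 0 0 0 0.171 38" --pt "0.776 -0.463 0 0 0 0.171 38" --pt "0.776 -0.463 0 0 0 0.171 38" --pt "0.776 -0.463 0 0 0 0.171 38"

```text
time: 26.87
tool_pos: [0.6243, 0.2795, 0.1983]
ee_rot: [3.141, 0.001, -0.034]
wrist_force: [0.2, 0.6, -1.9]
width: 0.0453
finger_force: 29.8
```

servo_tool --pt "0.01 -0.01 0.25 0 0 0 38" --pt "0.01 -0.01 0.5 0 0 0 38" --pt "0.01 -0.01 0.75 0 0 0 38" --pt "0.01 -0.01 0.9 0 0 0 38" --pt "0.01 -0.01 0.9 0 0 0 38" --pt "0.01 -0.01 0.9 0 0 0 38"

```text
time: 27.37
tool_pos: [0.6249, 0.2803, 0.1087]
ee_rot: [3.141, 0.001, -0.035]
wrist_force: [-0.8, 0.4, -1.4]
width: 0.0456
finger_force: 29.8
```

servo_tool --pt "0 0 0.08 0 0 0 38" --pt "0 0 0.16 0 0 0 38" --pt "0 0 0.24 0 0 0 38" --pt "0 0 0.24 0 0 0 38"

```text
time: 27.7
tool_pos: [0.6262, 0.28, 0.0839]
ee_rot: [3.139, -0.001, -0.035]
wrist_force: [1.0, -2.4, -2.6]
width: 0.0458
finger_force: 29.7
```

servo_tool --pt "0 0 0.08 0 0 0 38" --pt "0 0 0.16 0 0 0 38" --pt "0 0 0.23 0 0 0 38" --pt "0 0 0.24 0 0 0 38" --pt "0 0 0.24 0 0 0 38"

```text
time: 28.12
tool_pos: [0.6261, 0.2806, 0.0594]
ee_rot: [3.14, 0.0, -0.035]
wrist_force: [2.1, -4.8, -0.6]
width: 0.0461
finger_force: 29.7
```

servo_tool --pt "0 0 0 0 0 0 74" --pt "0 0 0 0 0 0 74" --pt "0 0 0 0 0 0 74" --pt "0 0 0 0 0 0 74" --pt "0 0 -0.3 0 0 0 74" --pt "0 0 -0.6 0 0 0 74" --pt "0 0 -1 0 0 0 74" --pt "0 0 -1 0 0 0 74"

```text
time: 28.78
tool_pos: [0.6296, 0.2836, 0.1711]
ee_rot: [-3.135, -0.015, -0.034]
wrist_force: [0.4, 0.5, 2.3]
width: 0.0741
finger_force: 0.0
```

servo_tool --pt "-1 0.2 -1 0 0 0 74" --pt "-1 0.2 -1 0 0 0 74" --pt "-1 0.2 -1 0 0 0 74" --pt "-1 0.2 -1 0 0 0 74"

```text
time: 29.12
tool_pos: [0.5238, 0.266, 0.2665]
ee_rot: [-3.137, -0.007, -0.033]
wrist_force: [0.1, 0.7, 0.5]
width: 0.0741
finger_force: 0.0
```

servo_tool --pt "-0.4 0.5 -0.5 0 0 0 74" --pt "-0.4 0.5 -0.5 0 0 0 74" --pt "-0.4 0.5 -0.5 0 0 0 74" --pt "-0.4 0.5 -0.5 0 0 0 74" --pt "-0.4 0.5 -0.5 0 0 0 74"

```text
time: 29.53
tool_pos: [0.4837, 0.2169, 0.3099]
ee_rot: [-3.141, -0.0, -0.034]
wrist_force: [0.1, -0.4, -1.2]
width: 0.074
finger_force: 0.0
```

```bash
python3 ov.py o9 com .626 .2805 -2 com .424 .323 -8.5 big .559 .1265 7 big .552 .4255 16.5; python3 - <<'E'
from h import *
im=cv2.imread("pics/o9.png")[:330]; im=cv2.resize(im,(480,283)); s=robot.snapshot("side")[:,:,::-1]; s=cv2.resize(s[160:320,140:320],(320,284))[:283]
cv2.imwrite("pics/o9b.png",np.hstack([im,s]))
E
```

```text
[0.4836 0.2169 0.3086] [ 3.1414e+00  2.2000e-03 -3.4000e-02]
```

View pics/o9b.png

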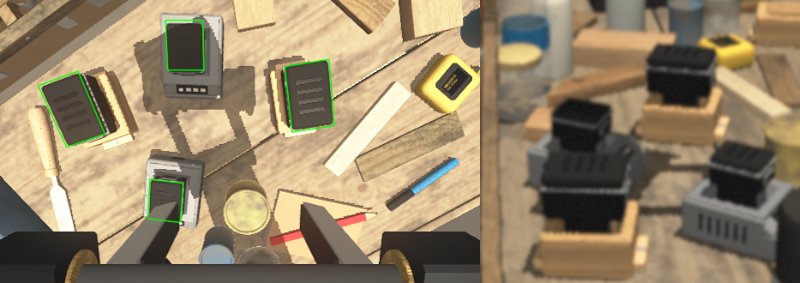

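All four packs match their seated overlays: compacts in the chargers at (186,47) and (165,200), bigs in the wooden holders at (78,108) and (305,95). All look upright, so I'm handing in.

```bash
python3 -c "
from bench import robot
print(robot.close_job())"
```

```text
the job is handed in; nothing more can be done
None
```

I handed the job in at about 30 s of the 102 s allowed: the last pictures show both compact packs upright and seated in the chargers, and both big packs upright and seated in wooden holders. The judge's result was not shown.

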